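# Slide the butter box home between the storage jars

### The job

Push the blue butter box along the counter, end first, through the narrow gap between the two glass jars, until its leading end stands flush against the wooden rail behind them, then take the hand away. Only push it: it must stay flat on the counter and never be lifted or tipped. Go gently between the jars, where brushing is fine but a hard shove is not, and leave the cup, the bowl and the vase where they stand.

Things in the scene. Friction and masses are not known exactly. Their poses are not given: they have to be found in the camera images.
- butter_box: Loose blue glazed ceramic butter box with a flush pale wooden lid: a plain upright-sided block 110 mm long (its x), 80 mm wide (its y); the blue body is 36 mm high, the lid (104 x 74 mm) brings it to 44 mm. About 0.3 to 0.6 kg, slides on the counter with friction of roughly 0.5 to 0.7. Origin: centre of its underside; z up. Either end may lead. It starts on the right-hand (-y) side of the jars, well short of the gap and not squared up to it.
- jars: Two squat clip-top glass jars (one with reddish, one with yellow contents), 84 mm across and 62 mm high, fixed immovably to the counter as a pair. The clear gap between them is 90 mm at its narrowest. Origin: on the counter, midway between the jars. Its x axis points horizontally through the gap in the direction of pushing (roughly world +y, within about 12 degrees), towards the rail; the jars' axes lie 87 mm either side, along its y.
- rail: Low wooden rail fixed to the counter behind the jars, square to the gap: 160 mm long (its y), 18 mm thick, 30 mm high. Origin: on the counter, at the middle of the face that looks towards the jars and that the box ends against; its x points away from the jars. This face lies 165 mm past the narrowest place of the gap, on the gap's centre line; at home the box's centre is therefore 55 mm before it, 110 mm past the gap's narrowest place.
- cup: Loose reddish-brown cup, 72 mm across, 70 mm high, to be left alone. Origin: centre of its underside.
- bowl: Loose dark grey bowl, 90 mm across, 45 mm high, to be left alone. Origin: centre of its underside.
- vase: Loose small round white vase, 76 mm across, 70 mm high, to be left alone. Origin: centre of its underside.
Things that resemble listed ones, but are neither listed nor needed, are in the scene too. What is meant by the butter_box is not green or pink, and is the smaller of those in its own colour.

How it is judged:
On the way:
1. the butter box is in the gap, between the two jars, flat on the counter (x of butter_box in the frame of jars between -0.03 and 0.03 m and y of butter_box in the frame of jars between -0.015 and 0.015 m and height (world z) of butter_box below 0.006 m), for 0.1 s.
At the end, for the whole second after the job is handed in: The box lies flat and still past the jars with its leading end against the rail: its centre within 8 mm of touching distance (55 mm before the rail's face), within 30 mm of the rail's middle sideways, its length square to the rail within 0.1 rad (6 degrees) (x of butter_box in the frame of rail between -0.063 and -0.05 m and y of butter_box in the frame of rail between -0.03 and 0.03 m and angle between the x axis of butter_box and the x axis of rail, either way round below 0.1 rad and height (world z) of butter_box below 0.006 m and angle between butter_box's own z axis and vertical below 0.05 rad and linear speed of butter_box below 0.01 m/s).
It fails at once if the butter box is lifted or tipped off the counter (height (world z) of butter_box above 0.012 m or angle between butter_box's own z axis and vertical above 0.2 rad).
It fails at once if the box or the robot shoves a jar hard (over 35 N) (contact force between jars and butter_box above 35 N or contact force between jars and the arm above 35 N or contact force between jars and the fingers above 35 N).
It fails at once if the cup, bowl or vase is moved by more than 20 mm or tipped (distance of any of cup, bowl, vase from where it was at the start of the episode above 0.02 m or angle between any of cup, bowl, vase's own z axis and vertical above 0.25 rad).
It also fails if it takes over 64 s, if anything falls off the work surface, if the arm or the gripper's body presses on something with over 40 N, if the wrist force passes 120 N, or if a joint passes its speed limit or range.

### The arm

A 6-joint arm with a two-finger parallel gripper is mounted at the origin on the work surface. World frame = base frame: x ahead of the robot, y to its left, z up, the work surface at z = 0. Lengths are in m, angles in rad, forces in N, time in s.
With the tool pointing down it reaches from about 0.35 to 1 m from the base axis. Payload 7.1 kg.
Tool frame: the origin (TCP) lies between the finger pads; the fingertips stand 22 mm ahead of it and the grasp point (between the pads) lies 3 mm ahead of it; x points along the fingers, y is the direction in which the jaws open and shut, and the axes are right-handed (so a half turn about x gives the same grasp; the last joint's range is limited). The gripper opens to 85 mm and grips with 20 to 120 N. Pads are 22 mm wide; open, the fingers measure 114 mm over their backs; the gripper's body (76 mm by 85 mm) begins 54 mm behind the grasp point. The pads swing forward as they close: fully open they stand 13 mm farther back than shut.
Start: joints at [-1.13, 0.423, 1.63, -0, 1.089, -0.019], TCP at [0.277, -0.56, 0.253] pointing down, gripper open.
Joint ranges: [-3, 3], [-0.9, 2.11], [0.09, 2.58], [-1.31, 4.45], [0.11, 2.69], [-2.54, 2.54]. Speed limits (rad/s): [2.39, 2.39, 3.01, 3.14, 3.14, 3.14].

### API

Orientations are given as a rotation vector (axis times angle).
In Python, from rig import manip gives the robot as it stands. The module is installed in compiled form; this text tells all that it offers. Calls block until the motion is done:
- manip.move_to(position, orientation): joint-space move of the TCP to a pose.
- manip.servo_line(position, orientation=None, rate=0.15): straight line of the TCP; orientation=None keeps the orientation; rate is the mean speed in m/s.
- manip.set_joints(angles): joint-space move.
- manip.command_gripper(opening, f_grip=None): finger opening in m; f_grip is the grip in N (None keeps the last); returns when the fingers have stopped.
- manip.hold(seconds).
- manip.solve_ik(position, orientation): joint angles nearest the present ones, or None.
- manip.camera(name): name is "side" or "top"; returns a dict with "image" (400x640x3 uint8, red, green, blue), "fx", "fy", "cx", "cy" (pixels), "k1" (the pictures are not rectified: a ray, as slopes to the right and down, at radius r is drawn at 1 + k1 r^2 times it, then the intrinsics apply), "cam_to_world" (4x4, takes a point from camera to world coordinates). Camera axes: x right, y down, z forward; pixel columns grow to the right and rows downward; lengths in m; the calibration is good to about 2 mm. A picture is of the moment at which its call begins. There is no depth.
A pose or a line that the arm cannot do raises manip.IKError and nothing moves.
- manip.sign_off(): hands the job in, once; it reports no verdict.
Readings, each from a call of its own:
- manip.get_time(): time.
- manip.get_joint_positions(): joint angles.
- manip.get_joint_vel(): joint speeds.
- manip.get_tau(): joint torques, N m.
- manip.get_position(): TCP position.
- manip.get_ee_rot(): TCP orientation.
- manip.get_contact_force(): force on the tool from outside, world axes, zero at the start.
- manip.get_torque(): the same for the moment, N m.
- manip.get_width(): finger opening in m.
Only numpy, scipy, OpenCV 4.12 (cv2) and the standard library are available. Lean on these libraries where they do the work, as an engineer would, in place of code of your own. Each camera call takes 0.05 s, during which the arm holds its last target.

## Working session

There is one attempt and no reset: what is moved stays moved. The work goes in short steps, each a Python script; the robot and the scene stay as the last script left them, time stands still between calls to the robot, and variables do not carry over. Pictures are saved under pics/ and viewed, and the job is handed in when it is done.

```bash
mkdir -p pics; cat > h.py <<'E'
import numpy as np, cv2
from rig import manip
def snap(n,tag):
    c=manip.camera(n); cv2.imwrite(f'pics/{tag}.png',c['image'][:,:,::-1]); np.save(f'pics/{tag}.npy',c,allow_pickle=True); return c
def load(tag): return np.load(f'pics/{tag}.npy',allow_pickle=True).item()
def rays(c,px):
    px=np.asarray(px,float).reshape(-1,2)
    d=(px-[c['cx'],c['cy']])/[c['fx'],c['fy']]
    u=d.copy()
    for _ in range(30): u=d/(1+c['k1']*(u**2).sum(1,keepdims=True))
    T=np.array(c['cam_to_world']); R=np.c_[u,np.ones(len(u))]@T[:3,:3].T
    return T[:3,3],R
def plane(c,px,z):
    o,R=rays(c,px); s=(z-o[2])/R[:,2]; return o+s[:,None]*R
def proj(c,P):
    T=np.array(c['cam_to_world']); p=(np.asarray(P,float).reshape(-1,3)-T[:3,3])@T[:3,:3]
    u=p[:,:2]/p[:,2:]; u=u*(1+c['k1']*(u**2).sum(1,keepdims=True)); return u*[c['fx'],c['fy']]+[c['cx'],c['cy']]
E
python3 - <<'E'
from h import *
for n in('side','top'):
    c=snap(n,n+'0'); print(n,c['fx'],c['k1'],np.round(c['cam_to_world'],3).tolist())
print(manip.get_time(),manip.get_ee_rot(),manip.get_width())
E
```

```text
side 446.84336279402714 -0.021006590590877505 [[-0.977, -0.144, 0.156, 0.322], [-0.212, 0.728, -0.652, 0.85], [-0.02, -0.67, -0.742, 1.114], [0.0, 0.0, 0.0, 1.0]]
top 463.706901654051 -0.002589731251485845 [[0.029, -0.988, 0.15, 0.391], [-0.999, -0.031, -0.014, -0.091], [0.019, -0.149, -0.989, 1.248], [0.0, 0.0, 0.0, 1.0]]
0.1 [ 1.96603542  0.46162399 -1.96664598] 0.08554347005341544
```

View pics/side0.png

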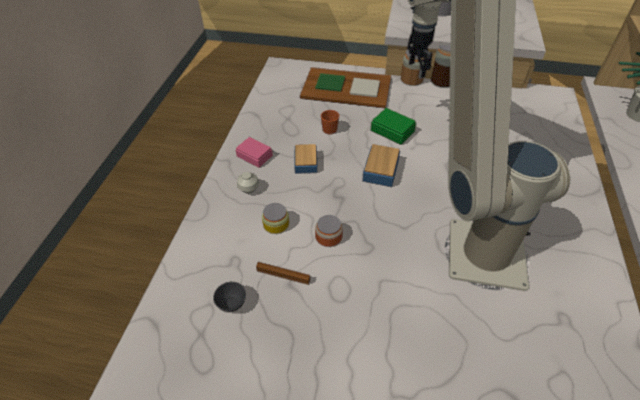

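View pics/top0.png

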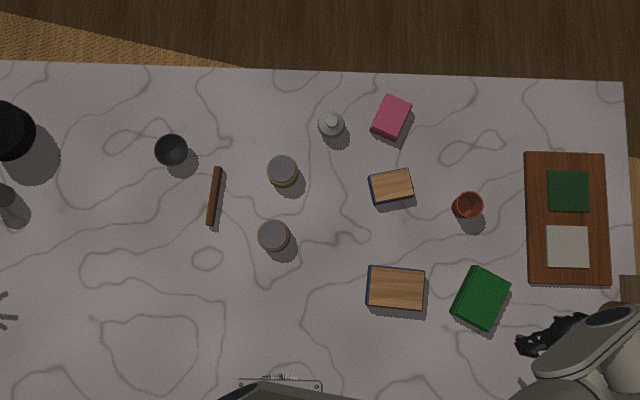

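Side and top show two blue boxes with wooden lids: a small one at top (391,188) / side (306,158), and a large one at top (395,288) / side (381,165). There are also a green box at top (481,298) and a pink one at top (391,117). The small blue one fits the description. The jars are at top (283,171) and (274,236), and the rail runs (217,168) to (209,224). Next is a close crop.

```bash
python3 - <<'E'
from h import *
a=load('top0')['image'][130:260,190:490]; b=load('side0')['image'][110:310,200:420]
cv2.imwrite('pics/cropt.png',cv2.resize(a[:,:,::-1],None,fx=2.6,fy=2.6,interpolation=cv2.INTER_CUBIC))
cv2.imwrite('pics/crops.png',cv2.resize(b[:,:,::-1],None,fx=3,fy=3,interpolation=cv2.INTER_CUBIC))
t=load('top0')['image'];s=load('side0')['image']
for p in [(391,186),(380,202),(283,170),(274,234),(213,195),(275,182),(268,247)]: print('t',p,t[p[1],p[0]])
for p in [(306,152),(306,167),(275,212),(329,224),(283,272),(275,225),(329,238)]: print('s',p,s[p[1],p[0]])
E
```

```text
t (391, 186) [131 100  70]
t (380, 202) [27 33 43]
t (283, 170) [87 83 83]
t (274, 234) [86 82 83]
t (213, 195) [78 52 42]
t (275, 182) [81 81 59]
t (268, 247) [84 79 83]
s (306, 152) [165 129  83]
s (306, 167) [33 58 79]
s (275, 212) [115 110 111]
s (329, 224) [112 109 110]
s (283, 272) [115  77  42]
s (275, 225) [103 105  71]
s (329, 238) [114  96  83]
```

View pics/cropt.png

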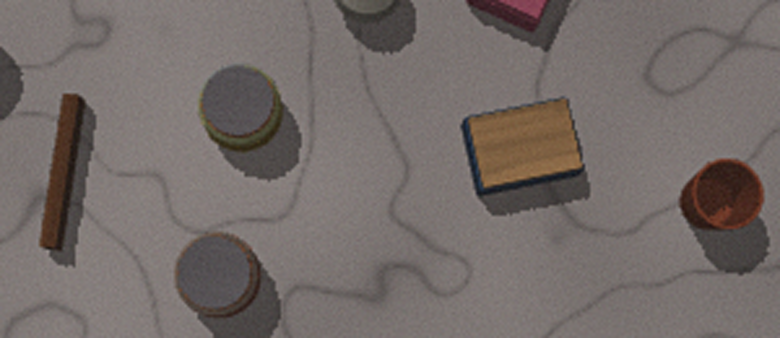

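View pics/crops.png

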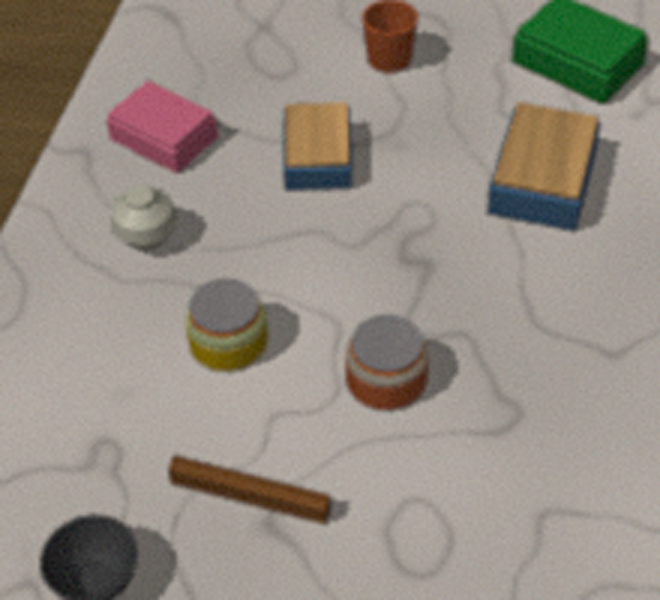

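The crop confirms the target: the small block with a wooden lid and blue sides, standing between the pink box and the cup. Next I measure it from both views.

```bash
cat >> h.py <<'E'
def blob(c,mask,seed,win=60):
    m=np.zeros(mask.shape,np.uint8); x,y=seed; m[max(0,y-win):y+win,max(0,x-win):x+win]=mask[max(0,y-win):y+win,max(0,x-win):x+win]
    n,l,st,ce=cv2.connectedComponentsWithStats(m)
    k=min(range(1,n),key=lambda i:(st[i,4]<60)*1e4+np.hypot(*(ce[i]-seed)))
    return l==k,ce[k],st[k]
def pts(m):
    y,x=np.nonzero(m); return np.c_[x,y].astype(float)
def wood(c,k=30):
    i=cv2.GaussianBlur(c['image'],(3,3),0).astype(int); return ((i[:,:,0]-i[:,:,2])>k).astype(np.uint8)
def tri(ca,pa,cb,pb):
    o1,d1=rays(ca,pa);o2,d2=rays(cb,pb);d1=d1[0]/np.linalg.norm(d1[0]);d2=d2[0]/np.linalg.norm(d2[0])
    s=np.linalg.lstsq(np.c_[d1,-d2],o2-o1,rcond=None)[0]; a=o1+s[0]*d1;b=o2+s[1]*d2
    return (a+b)/2,np.linalg.norm(a-b)
def rect(c,m,z):
    P=plane(c,pts(m),z)[:,:2]; ce=P.mean(0)
    (x,y),(w,h),a=cv2.minAreaRect((P*1000).astype(np.float32))
    a=np.deg2rad(a)+(0 if w>h else np.pi/2)
    # moments angle
    ev,V=np.linalg.eigh(np.cov(P.T)); v=V[:,1]; v=v*np.sign(v[1])
    return ce,(x/1e3,y/1e3),max(w,h),min(w,h),np.degrees(a)%180,np.degrees(np.arctan2(v[1],v[0]))
E
python3 - <<'E'
from h import *
T=load('top0');S=load('side0')
mt,ct,_=blob(T,wood(T,35),(391,186),35); ms,cs,_=blob(S,wood(S,45),(306,153),25)
P,e=tri(T,ct,S,cs); print('lid',P,e)
for c,m in((T,mt),(S,ms)): print(rect(c,m,.044))
mt,ct,_=blob(T,wood(T,22),(213,195),40); ms,cs,_=blob(S,wood(S,40),(283,272),40)
P,e=tri(T,ct,S,cs); print('rail',P,e,mt.sum(),ms.sum())
for c,m in((T,mt),(S,ms)): print(rect(c,m,.030))
for c,n,sd,w in((T,'t',[(283,170),(274,234)],32),(S,'s',[(275,212),(329,224)],30)):
    i=c['image'].astype(int); g=i.mean(2); sat=i.max(2)-i.min(2)
    for x,y in sd:
        ref=np.median(g[y-3:y+4,x-3:x+4]); m=((abs(cv2.blur(g,(3,3))-ref)<9)&(cv2.blur(sat.astype(float),(3,3))<12)).astype(np.uint8)
        m=cv2.morphologyEx(m,cv2.MORPH_OPEN,np.ones((5,5),np.uint8))
        b,ce,st=blob(c,m,(x,y),w); print(n,ce,st)
        Q=plane(c,pts(b),.062); print(Q.mean(0),np.ptp(Q,axis=0))
E
```

```text
lid [ 0.61739676 -0.27970674  0.0404073 ] 0.0016401462035040427
(array([ 0.61760623, -0.27911171]), (0.61785009765625, -0.27914956665039065), 102.07666778564453, 71.90620422363281, np.float64(103.64640808105469), np.float64(103.15669842587317))
(array([ 0.61565863, -0.27625507]), (0.616830078125, -0.2773985290527344), 104.53824615478516, 68.38797760009766, np.float64(102.08098220825195), np.float64(102.31606510875868))
rail [0.57614963 0.19651788 0.02057549] 0.002722859479935581 394 453
(array([0.57634076, 0.19447128]), (0.5779926147460938, 0.19407707214355469), 158.2513427734375, 17.945144653320312, np.float64(174.93135833740234), np.float64(174.97246321291806))
(array([0.57292988, 0.20210274]), (0.5758121948242187, 0.201938720703125), 158.75680541992188, 27.887941360473633, np.float64(174.761589050293), np.float64(174.20571214360342))
t [280.91929134 168.02362205] [269 156  25  25 508]
[0.64925835 0.01335176 0.062     ] [0.06459555 0.06351487 0.        ]
t [271.61384335 234.39344262] [259 222  26  26 549]
[0.47557379 0.02956982 0.062     ] [0.06435328 0.06470287 0.        ]
s [274.19521912 211.00398406] [265 204  20  15 251]
[0.64816978 0.01269973 0.062     ] [0.06311781 0.05990973 0.        ]
s [328.58974359 223.58608059] [319 216  20  16 273]
[0.47440692 0.02833757 0.062     ] [0.06095735 0.06105319 0.        ]
```

```bash
cat >> h.py <<'E'
from scipy.spatial.transform import Rotation as Rn
M=np.array([.5620,.0212]); TH=np.deg2rad(84.8); U=np.array([np.cos(TH),np.sin(TH)]); L=np.array([-U[1],U[0]])
def ori(deg):  # tool down, jaw axis at heading deg; choose sign nearest to present q6 / range
    best=None
    for k in(0,180):
        a=np.deg2rad(deg+k); x=np.array([0,0,-1.]); y=np.array([np.cos(a),np.sin(a),0]); z=np.cross(x,y)
        rv=Rn.from_matrix(np.c_[x,y,z]).as_rotvec()
        q=manip.solve_ik([.6,-.2,.15],rv)
        if q is not None and (best is None or abs(q[5])<abs(best[1])): best=(rv,q[5])
    return best[0]
def box(c,seed,k=35,win=40):
    m,ce,st=blob(c,wood(c,k),seed,win); r=rect(c,m,.044); d=r[0]-M
    return r[0],r[5],(d@U,d@L),r[2:4]
E
python3 - <<'E'
from h import *
print(plane(load('top0'),[(467,205),(332,125),(171,150),(391,117)],.06).round(3))
manip.command_gripper(.06)
print(Rn.from_rotvec(manip.get_ee_rot()).as_matrix().round(2).tolist(), manip.get_width())
c0=np.array([.617,-.2785]); a=np.deg2rad(103); r=np.array([np.sin(a),-np.cos(a)])
p=c0+r*(.051+.018); o=ori(103); print(p,o)
manip.move_to([*p,.15],o); print(manip.get_joint_positions().round(2))
manip.servo_line([*p,.03],o,rate=.12)
snap('side','side1');snap('top','top1'); print(manip.get_time(),manip.get_position(),manip.get_contact_force())
E
```

```text
[[ 0.567 -0.474  0.06 ]
 [ 0.771 -0.117  0.06 ]
 [ 0.688  0.303  0.06 ]
 [ 0.798 -0.274  0.06 ]]
[[-0.0, 0.44, -0.9], [0.0, -0.9, -0.44], [-1.0, -0.0, 0.0]] 0.060019197096144644
[ 0.68423153 -0.26297838] [ 2.1013086   0.23941387 -2.1013086 ]
[-0.38  0.69  1.43 -0.    1.03  0.96]
3.5917 [ 0.68494915 -0.26324872  0.03120819] [ 0.45772102 -1.27998721 -0.37290341]
```

```bash
python3 - <<'E'
from h import *
a=load('top1')['image'][130:260,190:490][:,:,::-1]; b=load('side1')['image'][90:240,200:460][:,:,::-1]
cv2.imwrite('pics/c1.png',np.vstack([cv2.resize(a,(600,260),interpolation=2),cv2.resize(b,(600,340),interpolation=2)]))
E
```

```text
(no output)
```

View pics/c1.png

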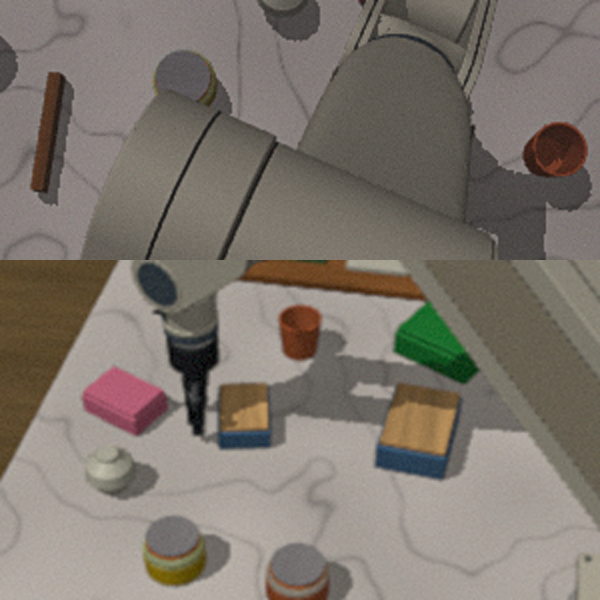

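The hand stands beside the box's right long side, clear of it (fingers near c1 (198,430), box at (245,410)). The top view is blocked by the arm. Now the side push with the turn.

```bash
python3 - <<'E'
from h import *
c0=np.array([.617,-.2785]); a=np.deg2rad(103); r=np.array([np.sin(a),-np.cos(a)])
p=c0+r*.051; o=ori(103); manip.servo_line([*p,.03],o,rate=.04); print(manip.get_contact_force().round(1))
c1=M-.29*U; p1=c1-L*.051; o1=ori(84.8)
manip.servo_line([*p1,.03],o1,rate=.05)
print(manip.get_contact_force().round(1),manip.get_position(),p1)
manip.servo_line([*(p1-L*.03),.03],o1,rate=.1)
manip.servo_line([*(p1-L*.03),.12],o1,rate=.2)
c=snap('side','side2');print(manip.get_time())
print(box(c,(326,155),45,40))
E
```

```text
[-0.2  0.6 -0.5]
[-0.1 -0.4  1. ] [ 0.5865139  -0.27219275  0.02995997] [ 0.58650666 -0.27222874]
7.05
(array([ 0.53451714, -0.26280263]), np.float64(81.85825802559776), (np.float64(-0.28532463248831047), np.float64(0.001629862881731019)), (105.42897033691406, 72.67800903320312))
```

View pics/side2.png

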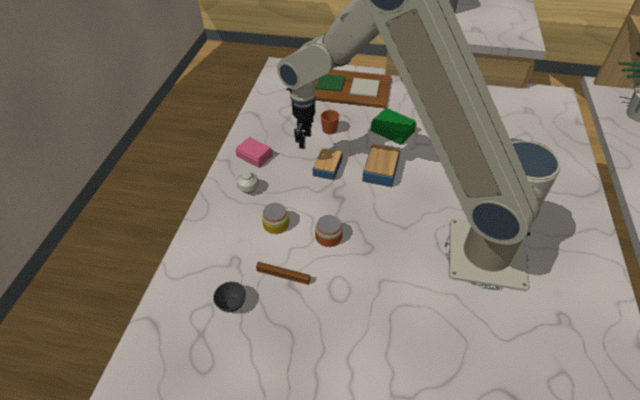

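The box at side (327,163) now points roughly at the gap, 1.6 mm off the centre line and about 3° off in heading. The cup (330,122), pink box and jars are unmoved. Moving behind the box.

```bash
python3 - <<'E'
from h import *
o=ori(174.8); print(o)
p=M-.375*U
manip.command_gripper(.036)
manip.move_to([*p,.12],o)
print(manip.get_time(),manip.get_joint_positions().round(2))
snap('top','top3');c=snap('side','side3')
m,ce,st=blob(c,wood(c,45),(326,160),40);print(rect(c,m,.044),ce)
E
```

```text
[ 1.27573774  1.16490863 -1.27573774]
8.9417 [-0.61  0.6   1.68  0.    0.85 -0.52]
(array([ 0.53544683, -0.26502058]), (0.535566650390625, -0.2663056640625), 105.98768615722656, 72.67800903320312, np.float64(84.78841400146484), np.float64(84.69988069411036)) [327.28310502 159.28767123]
```

View pics/top3.png

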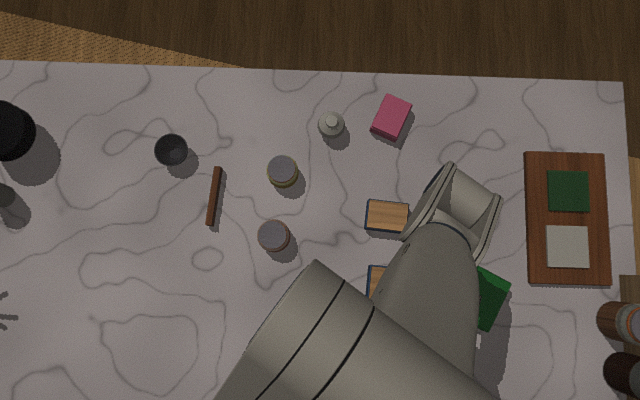

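```bash
python3 - <<'E'
from h import *
b=load('side3')['image'][100:260,220:430][:,:,::-1]
cv2.imwrite('pics/c3.png',cv2.resize(b,(780,594),interpolation=2))
E
```

```text
(no output)
```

View pics/c3.png

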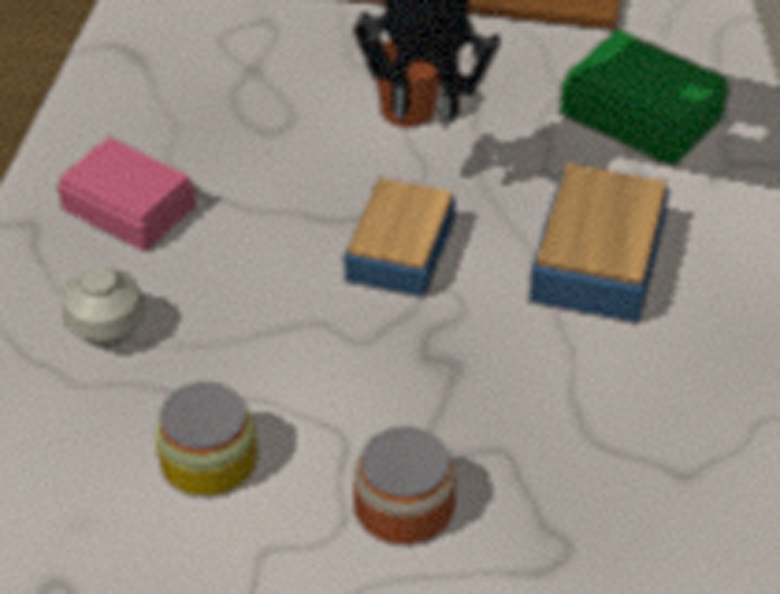

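The top view shows the box at (387,215), mostly clear. The side view shows it square to the gap and the hand behind it, above the cup's front. I'll use the top view's visible long edges for a check.

```bash
cat >> h.py <<'E'
def midline(c,z,xs,seed,k=35,win=40):
    m,_,_=blob(c,wood(c,k),seed,win); x=np.arange(*xs); top=[];bot=[]
    for i in x:
        r=np.nonzero(m[:,i])[0]; top.append(r.min()-.5);bot.append(r.max()+.5)
    A=plane(c,np.c_[x,top],z)[:,:2]-M;B=plane(c,np.c_[x,bot],z)[:,:2]-M
    f=[np.polyfit(Q@U,Q@L,1) for Q in(A,B)]
    s=np.mean(A@U); print('lat edges',[round(np.polyval(g,s),4) for g in f],'slopes deg',[round(np.degrees(np.arctan(g[0])),2) for g in f],'mid',round(np.mean([np.polyval(g,s) for g in f]),4),'at s',round(s,3))
    cols=np.nonzero(m)[1].min(); print('front px',cols)
E
python3 - <<'E'
from h import *
c=load('top3'); midline(c,.044,(371,398),(385,215)); print(proj(c,[[*(M-.234*U),.044]]))
m,ce,st=blob(c,wood(c,35),(385,215));print(st,plane(c,[(368,215)],.044), (plane(c,[(368,215)],.044)[0,:2]-M)@U)
E
```

```text
lat edges [np.float64(-0.0364), np.float64(0.0356)] slopes deg [np.float64(-0.26), np.float64(0.26)] mid -0.0004 at s -0.279
front px 367
[[365.72428186 212.76629183]]
[ 367  200   41   31 1043] [[ 0.5350894 -0.2178951  0.044    ]] -0.2405500595660773
```

```bash
python3 - <<'E'
from h import *
o=ori(174.8)
manip.servo_line([*(M-.375*U),.03],o,rate=.12)
manip.servo_line([*(M-.357*U),.03],o,rate=.05)
manip.servo_line([*(M-.206*U),.03],o,rate=.06)
print(manip.get_time(),manip.get_contact_force().round(1),manip.get_position(),M-.206*U)
snap('top','top4');c=snap('side','side4')
print(box(c,tuple(proj(c,[[*(M-.14*U),.044]])[0].astype(int)),45,35))
b=load('side4')['image'][100:300,190:450][:,:,::-1];t=load('top4')['image'][130:280,190:450][:,:,::-1]
cv2.imwrite('pics/c4.png',np.vstack([cv2.resize(t,(440,254),interpolation=2),cv2.resize(b,(440,338),interpolation=2)]))
E
```

```text
13.1167 [ 0.  -1.6 -1. ] [ 0.54335365 -0.1840288   0.03000778] [ 0.54332969 -0.18395219]
(array([ 0.54861134, -0.11487232]), np.float64(85.01366730875834), (np.float64(-0.13672574749642816), np.float64(0.001000967826065404)), (106.5208511352539, 73.10520935058594))
```

View pics/c4.png

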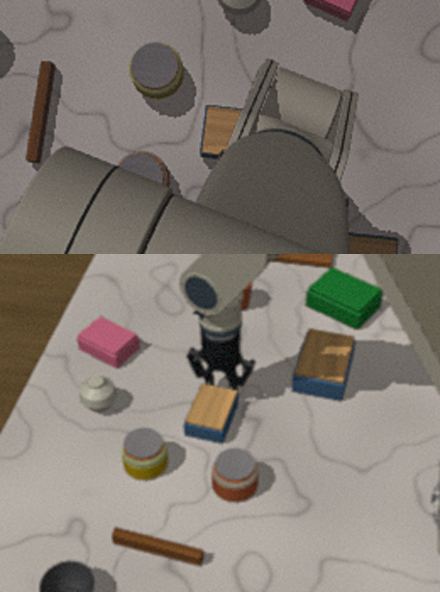

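The box is on line (lateral about 0–1 mm, heading 85.0°). Before entering the gap I need to know how low and wide the finger knuckles are, because the jars are 62 mm high. I'll cast side3 pixels onto the finger plane.

```bash
python3 - <<'E'
from h import *
c=load('side3'); p0=np.array([*(M-.375*U),.12]); n=np.array([*U,0])
k=780/210
for nm,(x,y) in dict(tipL=(400,117),tipR=(447,122),knLout=(358,28),knLlow=(372,65),knRout=(497,45),knRlow=(475,92),knRlow2=(490,65),bodyL=(385,25)).items():
    o,R=rays(c,[(220+x/k,100+y/(594/160))]); P=o+R[0]*((p0-o)@n/(R[0]@n)); print(nm,'lat',round((P[:2]-M)@L,3),'z rel TCP',round(P[2]-.12,3))
b=c['image'][95:140,300:370][:,:,::-1]; cv2.imwrite('pics/c3b.png',cv2.resize(b,None,fx=10,fy=10,interpolation=2))
E
```

```text
tipL lat -0.024 z rel TCP -0.027
tipR lat 0.022 z rel TCP -0.023
knLout lat -0.064 z rel TCP 0.068
knLlow lat -0.051 z rel TCP 0.029
knRout lat 0.066 z rel TCP 0.076
knRlow lat 0.048 z rel TCP 0.019
knRlow2 lat 0.061 z rel TCP 0.053
bodyL lat -0.038 z rel TCP 0.077
```

View pics/c3b.png

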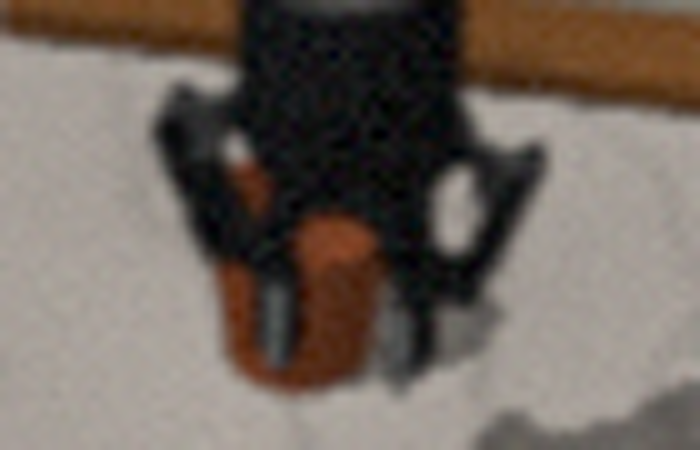

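At the present opening the knuckles (lateral ±50 mm, only about 20–30 mm above the TCP) would hit the jars at TCP z = 0.03. I'll back off, close to 12 mm, raise the hand to 0.042 and measure again.

```bash
python3 - <<'E'
from h import *
o=ori(174.8)
manip.servo_line([*(M-.225*U),.03],o,rate=.1)
manip.command_gripper(.012)
manip.servo_line([*(M-.225*U),.10],o,rate=.15)
c=snap('side','side5'); print(manip.get_time(),manip.get_width())
p=proj(c,[[*(M-.225*U),.10]])[0].astype(int); print(p)
x0,y0=p[0]-35,p[1]-25
b=c['image'][y0:y0+45,x0:x0+70][:,:,::-1]; cv2.imwrite('pics/c5.png',cv2.resize(b,None,fx=10,fy=10,interpolation=2)); print(x0,y0)
E
```

```text
14.5833 0.012082691834514967
[321 159]
286 134
```

View pics/c5.png

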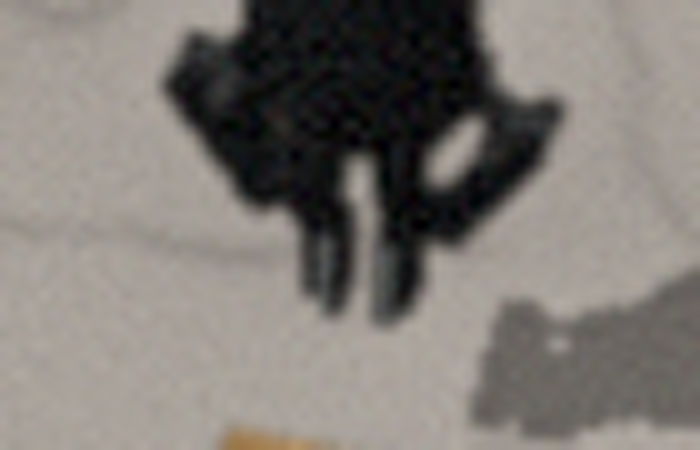

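```bash
python3 - <<'E'
from h import *
c=load('side5'); p0=np.array([*(M-.225*U),.10]); n=np.array([*U,0])
for x,y in [(330,315),(390,322),(305,280),(420,285),(255,205),(460,240),(210,150),(510,190),(168,85),(560,110)]:
    o,R=rays(c,[(286+x/10,134+y/10)]); P=o+R[0]*((p0-o)@n/(R[0]@n)); print((x,y),'lat',round((P[:2]-M)@L,3),'z rel',round(P[2]-.10,3))
E
```

```text
(330, 315) lat -0.01 z rel -0.031
(390, 322) lat 0.011 z rel -0.029
(305, 280) lat -0.019 z rel -0.017
(420, 285) lat 0.021 z rel -0.009
(255, 205) lat -0.036 z rel 0.012
(460, 240) lat 0.034 z rel 0.015
(210, 150) lat -0.051 z rel 0.033
(510, 190) lat 0.051 z rel 0.041
(168, 85) lat -0.064 z rel 0.058
(560, 110) lat 0.066 z rel 0.079
```

With the hand closed to 12 mm, the wide parts (over ±45 mm) are at least 27 mm above the TCP. At TCP z = 0.044 they clear the jar tops by about 9 mm, and the tips sit around z = 0.02, still on the blue body. Continuing into the gap.

```bash
python3 - <<'E'
from h import *
o=ori(174.8)
manip.servo_line([*(M-.225*U),.044],o,rate=.12)
manip.servo_line([*(M-.14*U),.044],o,rate=.06)
def chk(s,tag):
    c=snap('side',tag)
    print(round(manip.get_time(),2),manip.get_contact_force().round(1),box(c,tuple(proj(c,[[*(M+s*U),.044]])[0].astype(int)),45,35)[1:])
chk(-.07,'side6')
manip.servo_line([*(M-.066*U),.044],o,rate=.04); chk(0,'side7'); manip.hold(.2); snap('top','top7')
b=load('side7')['image'][100:300,190:450][:,:,::-1];t=load('top7')['image'][130:280,190:450][:,:,::-1]
cv2.imwrite('pics/c7.png',np.vstack([cv2.resize(t,(440,254),interpolation=2),cv2.resize(b,(440,338),interpolation=2)]))
E
```

```text
16.82 [ 0.4 -0.5 -1. ] (np.float64(84.72853765686307), (np.float64(-0.07090791732108064), np.float64(0.0009125832076350259)), (105.58737182617188, 73.02436828613281))
18.87 [-0.2  0.1 -0.7] (np.float64(37.80877081209335), (np.float64(0.012198858847667053), np.float64(-0.01318693060361044)), (149.91424560546875, 111.50639343261719))
```

View pics/c7.png

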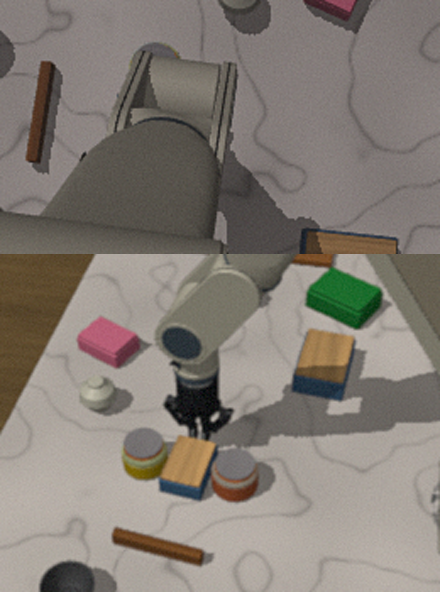

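The box (c7, about (190,465)) sits between the jars with an even gap on both sides. The large off-angle reading came from the mask merging with the jars' coloured parts. There is no contact force. Pushing on to the rail.

```bash
python3 - <<'E'
from h import *
o=ori(174.8)
manip.servo_line([*(M+.034*U),.044],o,rate=.05)
c=snap('side','side8')
print(manip.get_time(),manip.get_contact_force().round(1),box(c,tuple(proj(c,[[*(M+.1*U),.044]])[0].astype(int)),45,35))
for s in np.arange(.036,.056,.002):
    manip.servo_line([*(M+s*U),.044],o,rate=.02); f=manip.get_contact_force(); p=manip.get_position()
    print(round(s,3),f.round(1),round((p[:2]-M)@U,4))
    if f[1]<-6: break
c=snap('side','side9')
cv2.imwrite('pics/c9.png',cv2.resize(c['image'][180:300,200:360][:,:,::-1],(800,600),interpolation=2)); print(manip.get_time())
E
```

```text
21.3167 [ 0.3 -1.6  2.6] (array([0.58306279, 0.11198991]), np.float64(129.72028579554106), (np.float64(0.09232522770253168), np.float64(-0.012747583651963074)), (149.1504364013672, 127.03570556640625))
0.036 [-0.5 -1.4  0.7] 0.0362
0.038 [ 0.1 -1.6  0.1] 0.0383
0.04 [-0.6  0.1  0.5] 0.0402
0.042 [ 0.2 -0.2  0.3] 0.0422
0.044 [ 1.2 -3.7 -0.5] 0.0438
0.046 [ -0.3 -15.8   1.2] 0.044
22.8667
```

View pics/c9.png

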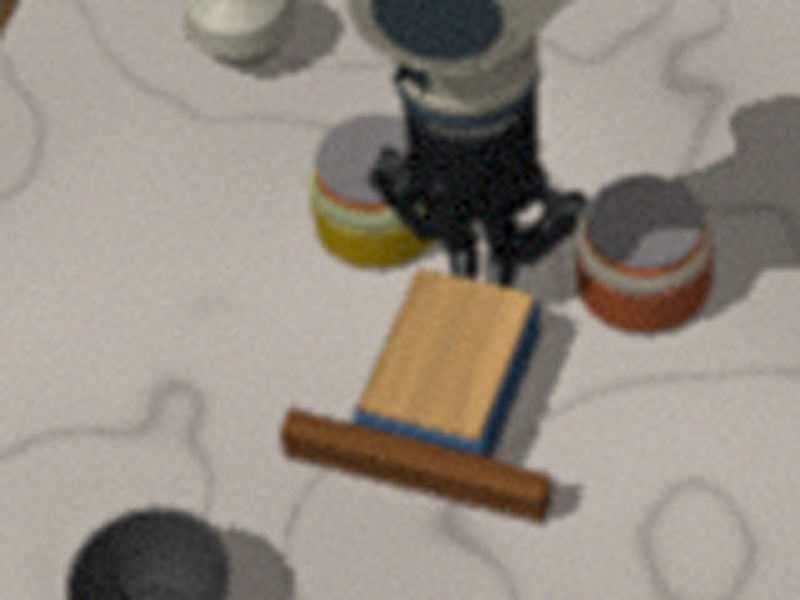

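Contact came at TCP s = 0.044, exactly as predicted, with 16 N. The picture shows the box's front end (c9 (360,415) to (490,450)) along the rail. Next I withdraw the hand and verify.

```bash
python3 - <<'E'
from h import *
o=ori(174.8)
manip.servo_line([*(M+.03*U),.044],o,rate=.05)
manip.servo_line([*(M+.03*U),.20],o,rate=.2)
manip.set_joints([-1.13,0.423,1.63,0,1.089,-0.019])
T=snap('top','top10');S=snap('side','side10'); print(manip.get_time())
for c,k,z in((T,46,35),(S,60,35)):
    i=cv2.GaussianBlur(c['image'],(3,3),0); 
    m=wood(c,k); seed=tuple(proj(c,[[*(M+.11*U),.044]])[0].astype(int)); b,ce,st=blob(c,m,seed,35); r=rect(c,b,.044); d=r[0]-M
    print(ce,st,r[1:],d@U,d@L)
t=T['image'][130:260,150:310][:,:,::-1]; cv2.imwrite('pics/c10.png',cv2.resize(t,(640,520),interpolation=2))
E
```

```text
26.775
[235.48422091 197.03747535] [ 215  182   42   31 1014] ((0.572044921875, 0.13032586669921875), 101.20154571533203, 69.59986114501953, np.float64(85.01528930664062), np.float64(84.93446215670379)) 0.10951774778911788 0.00016671950279208313
[289.125      250.32848837] [273 235  33  32 688] ((0.5709467163085937, 0.13226463317871093), 101.82038116455078, 69.69022369384766, np.float64(84.8180160522461), np.float64(84.281516730572)) 0.11305999437702689 0.0014798979776978625
```

View pics/c10.png

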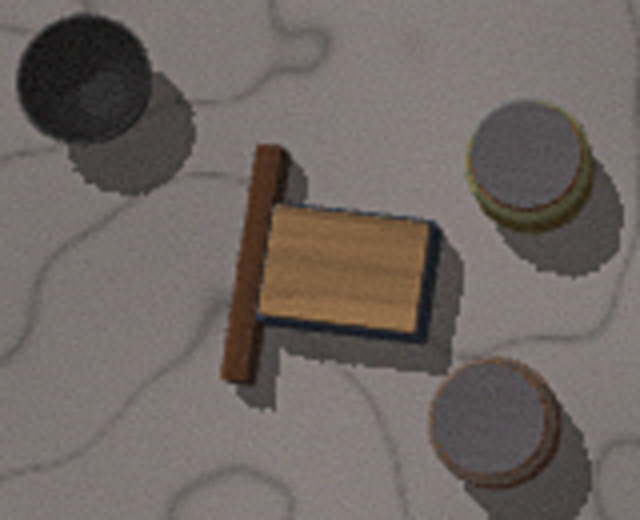

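View pics/side10.png

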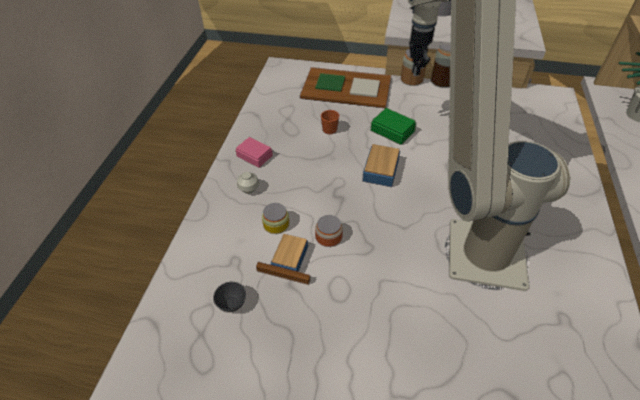

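The box lies flush and square against the rail: top (235,197), 109.5 mm past the gap, 0.2 mm off centre, heading 84.9° against the gap's 84.8°. The cup (330,122), vase (247,183) and bowl (229,297) are where they started.

```bash
python3 -c "
from rig import manip
manip.sign_off(); print(manip.get_time())"
```

```text
the job is handed in; nothing more can be done
the job is handed in; nothing more can be done
```

The butter box went through the gap and now stands flush against the wooden rail. I handed the job in at about 27 s of the allowed 64 s; the interface gave no verdict.

- **Pushing:** I pushed the box from its right side to square it up with the gap. Then I pushed it from behind, through the jars and up to the rail. It was never gripped or lifted.
- **Change on the way:** Before the gap I measured that the finger knuckles would hit the jars. I backed off, closed the fingers to 12 mm and raised the hand, so they cleared the jar tops by about 9 mm.
- **Forces:** The tool force read under about 3 N wherever I sampled it around the gap. Contact with the rail was stopped at about 16 N.
- **Final position:** The top view puts the box centre 109.5 mm past the gap (110 mm wanted), 0.2 mm off the centre line and within 0.2° of square. The cup, bowl and vase look unmoved in the last pictures.
- **Checks that disagreed:** The side view gave 113 mm and 1.5 mm off centre. It had read the box 3 mm farther along than the top view at the start too. The contact point matched the top view. Two colour-mask readings near the jars and rail merged with them and were discarded; I judged the box's place between the jars from the picture instead.

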